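# Make up the reagent carrier and leave the other kit's bottles

### The job

Make up the reagent carrier for the next run: stand the loose red-, white- and black-capped bottles upright in the adapters whose collars have their cap's colour, right down on the floor of the well. The black adapter takes two bottles side by side, and the one already in it stands in the middle, so slide that one along to an end of the bay to make room. The blue- and yellow-capped bottles belong to another kit: leave them where they stand, and do not tip any bottle over.

Things in the scene. Friction and masses are not known exactly. Their poses are not given: they have to be found in the camera images.
- carrier: white reagent tray on the worktop left of the roller mixer, 176 x 200 x 16 mm (own x, y, z) with 4 mm walls, a 16 mm lip at each y end; fixed; origin at the centre of its underside, z up. Holds four grey adapter blocks, 82 mm apart along its x and 94 mm along its y, their axes parallel to its own; one of them is a blank with no opening
- red_adapter: grey adapter block 80 x 92 x 20 mm in the carrier, fixed, with one round well 47 mm in diameter at its centre, marked by a red flared collar that opens to 57 mm at the top. Origin at the centre of its underside, z up: well floor at z = 4 mm, block top 20 mm, collar top 26 mm. Takes the red-capped bottle
- white_adapter: grey adapter block 80 x 92 x 20 mm in the carrier, fixed, with one round well 41 mm in diameter at its centre, marked by a white flared collar that opens to 51 mm. Origin at the centre of its underside, z up: well floor at z = 4 mm, block top 20 mm, collar top 26 mm. Takes the white-capped bottle
- black_adapter: grey adapter block 80 x 92 x 20 mm, fixed, with an oblong bay at its centre, 37 mm along its x and 79 mm along its y, marked by a black sloping collar; takes two 30 mm bottles side by side along y. Origin at the centre of its underside, z up: bay floor at z = 4 mm, collar top 26 mm. A bottle in mid-bay at the start leaves under 30 mm at either side
- bay_bottle: amber reagent bottle with black cap and green label band that already stands in the bay of the black adapter, loose: body 30 mm in diameter and 48 mm high, cap 23 mm in diameter, 66 mm high overall, 35 to 70 g. Origin at the centre of its underside, z up along the bottle.
- black_bottle: amber reagent bottle with black cap and green label band standing on the worktop right of the mixer (the mixer, 106 mm high, stands between the loose bottles and the carrier): the same size and weight as bay_bottle (body 30 mm in diameter to 48 mm, 66 mm high). Origin at the centre of its underside, z up.
- white_bottle: amber reagent bottle with white cap and blue label band, on the worktop right of the mixer: body 34 mm in diameter to 53 mm height, cap 27 mm in diameter, 73 mm high, 50 to 100 g. Origin at the centre of its underside, z up.
- red_bottle: amber reagent bottle with red cap and red label band, on the worktop right of the mixer: body 40 mm in diameter to 59 mm height, cap 31 mm in diameter, 82 mm high, 60 to 125 g. Origin at the centre of its underside, z up.
- blue_bottle: look-alike of another kit, to be left alone: the same bottle as white_bottle (34 x 73 mm) but with a blue cap, on the worktop right of the mixer. Origin at the centre of its underside, z up.
- yellow_bottle: look-alike of another kit, to be left alone: the same bottle as red_bottle (40 x 82 mm) but with a yellow cap, on the worktop right of the mixer. Origin at the centre of its underside, z up.
Not all that is in view belongs to the job. Leave any turquoise look-alike of the black_bottle alone.

How it is judged:
By the outcome, as a careful person would: the job done as asked, in the order asked, and still so for the second after the job is handed in, with the robot touching nothing.
It also fails if it takes over 99 s, if anything falls off the work surface, if the arm or the gripper's body presses on something with over 40 N, if the wrist force passes 120 N, or if a joint passes its speed limit or range.

### The arm

A 7-joint arm with a two-finger parallel gripper is mounted at the origin on a cart in front of the work surface, level with it; the furniture and walls round the work are solid. World frame = base frame: x ahead of the robot, y to its left, z up, the work surface at z = 0. Lengths are in m, angles in rad, forces in N, time in s.
With the tool pointing down it reaches from about 0.4 to 0.85 m from the base axis. Payload 10.4 kg.
Tool frame: the origin (TCP) lies on the centre line of the jaws, within the pads' length; the fingertips stand 11 mm ahead of it and the grasp point (between the pads) lies 8 mm behind it (tip_reach is the distance from the TCP to the fingertips, in m); z points along the fingers, y is the line along which they close (so a half turn about z gives the same grasp; the last joint's range is limited). The gripper opens to 85 mm and grips with 20 to 120 N. Pads are 22 mm wide; open, the fingers measure 114 mm over their backs; the gripper's body (76 mm by 85 mm) begins 54 mm behind the grasp point. The pads swing forward as they close: fully open they stand 13 mm farther back than shut.
Start: joints at [1.324, 0.332, -0.065, 1.46, 0.022, 1.35, -0.088], TCP at [0.139, -0.609, 0.242] pointing down, gripper open.
Joint ranges: [-2.6, 2.6], [-0.5, 2.12], [-1.47, 1.34], [0.16, 2.42], [-1.27, 4.41], [0.06, 2.06], [-2.6, 2.6]. Speed limits (rad/s): [2.22, 2.22, 2.79, 2.79, 3.14, 3.14, 3.14].

### API

Orientations are given as a unit quaternion [x, y, z, w].
In Python, from workcell import get_obs, camera, hand_in, tip_reach gives the robot as it stands. The module is installed in compiled form; this text tells all that it offers.
- The arm moves only by the tool move_arm, never from a script. Its argument "plan" is a list of rows, each an object with "delta_pos": the shift along the tool's x, y, z in m, a list of three; "turn": the turn, a rotation vector about the tool's x, y, z in rad, a list of three; "fingers": the closure, from 0 (fully open) to 1 (shut). A call has 1 to 12 rows; each row is the pose to reach, as a shift and turn from the pose commanded when the call began, along the tool's axes at that moment; what a row does not reach only later rows make up. A row lasts 1/8 s, in which the tool goes at most 62.5 mm and 10.7 degrees, less where a joint would pass 70% of its speed; a pose out of reach is approached as far as the arm can. A call with a gripper value outside its range is refused whole. The fingers move at their own pace and stop on an object; "force" is the grip in N (left out, the last holds). Time passes only in rows, so rows that repeat a pose let the fingers close. It gives the time, the measured TCP pose, the force, the opening and the grip force at its end, in the units of the state.
- get_obs(): the state, without advancing time (a new reading comes with each control period).
- camera(name): name is "scene" or "side" or "wrist"; returns a dict with "color" (480x640x3 uint8, red, green, blue), "range_z" (480x640 float32, m along the optical axis (not along the pixel's ray), 0 where there is no reading), "fx", "fy", "cx", "cy" (pixels), "k1" (the pictures are not rectified: a ray, as slopes to the right and down, at radius r is drawn at 1 + k1 r^2 times it, then the intrinsics apply), "R" (3x3) and "t" (3): a world point X has camera coordinates R X + t; the wrist camera has in their place "tool_from_camera" (4x4, takes a point from camera to tool coordinates, whose origin is the TCP and whose axes are the flange's). Camera axes: x right, y down, z forward; pixel columns grow to the right and rows downward; lengths in m; the calibration is good to about 2 mm. A picture is of the moment at which its call begins: read the wrist's pose just before it.
- hand_in(): hands the job in; it is judged then, once.
The state is a dict: "clock": time; "joint_pos": joint angles; "joint_velocities": joint speeds; "tau": joint torques, N m; "position": TCP position; "ee_rot": TCP orientation; "ft_force": force on the tool from outside, world axes, zero at the start; "torque": the same for the moment, N m; "grip_width": opening from 0.0 (shut) to 1.0 (fully open); "grasp_force": force on a finger pad.
Only numpy, scipy, OpenCV 4.12 (cv2) and the standard library are available. Lean on these libraries where they do the work, as an engineer would, in place of code of your own. Each camera call takes 0.05 s, during which the arm holds its last target. There are 200 camera calls.

## Working session

There is one attempt and no reset: what is moved stays moved. The work goes in short steps, Python scripts to look and compute and a tool call to move; the robot and the scene stay as the last step left them, time stands still between calls to the robot, and variables do not carry over. Pictures are saved under pics/ and viewed, at most 14 in all, crops included, and the job is handed in when it is done.

Besides the shell and the picture viewer there is one more tool, called after "Emit:" as name(argument=value, ...) on one line, values as JSON. move_arm: Moves the arm, as the interface text tells. Its arguments: {"type":"object","properties":{"plan":{"type":"array","items":{"type":"object","properties":{"delta_pos":{"type":"array","items":{"type":"number"}},"turn":{"type":"array","items":{"type":"number"}},"fingers":{"type":"number"}}}},"force":{"type":"number"}},"required":["plan"]}

```bash
mkdir -p pics; cat > h.py <<'E'
import numpy as np, cv2
from scipy.spatial.transform import Rotation as Rt
from workcell import get_obs, camera, hand_in, tip_reach
def grab(n):
    o=get_obs(); c=camera(n)
    if n=="wrist":
        T=np.array(c["tool_from_camera"]); Rw=Rt.from_quat(o["ee_rot"]).as_matrix()
        c["Rc"]=Rw@T[:3,:3]; c["o"]=Rw@T[:3,3]+np.array(o["position"])
    else:
        R=np.array(c["R"]); c["Rc"]=R.T; c["o"]=-R.T@np.array(c["t"])
    return c
def save(c,f): cv2.imwrite("pics/"+f,cv2.cvtColor(c["color"],cv2.COLOR_RGB2BGR))
def ray(c,u,v):
    d=np.array([(u-c["cx"])/c["fx"],(v-c["cy"])/c["fy"]]); s=d.copy()
    for _ in range(20): s=d/(1+c["k1"]*(s@s))
    return c["Rc"]@np.array([s[0],s[1],1.])
def onz(c,u,v,z):
    r=ray(c,u,v); return c["o"]+r*(z-c["o"][2])/r[2]
def dep(c,u,v):
    return c["o"]+ray(c,u,v)*c["range_z"][int(v),int(u)]
def two(c1,p1,c2,p2):
    a=ray(c1,*p1);b=ray(c2,*p2)
    s=np.linalg.lstsq(np.stack([a,-b],1),c2["o"]-c1["o"],rcond=None)[0]
    x,y=c1["o"]+a*s[0],c2["o"]+b*s[1]; return (x+y)/2,np.linalg.norm(x-y)
E
python3 - <<'E'
from h import *
print(tip_reach if not callable(tip_reach) else tip_reach(), get_obs())
for n in("scene","side","wrist"):
    c=grab(n); save(c,n+"0.png"); print(n,c["o"].round(3),c["Rc"].round(3).tolist(),c["fx"],c["k1"])
E
```

```text
0.011 {'clock': 0.0, 'joint_pos': array([ 1.32443592,  0.33286185, -0.06470102,  1.46095474,  0.02160855,
        1.34987242, -0.08850913]), 'joint_velocities': array([-0.00110221, -0.00095262,  0.00027337, -0.0003192 ,  0.0001155 ,
        0.00179741,  0.00041876]), 'tau': array([-1.48836352e-03, -6.25450587e+01,  4.81970957e-02, -3.91607845e+01,
        1.61367684e-02,  9.84110346e-03,  6.80184758e-05]), 'position': array([ 0.1386007 , -0.60907232,  0.24151576]), 'ee_rot': array([ 9.93746855e-01,  1.11654365e-01, -1.14213910e-04, -6.90887747e-04]), 'ft_force': array([-1.16625452, -0.02862361, -0.50222971]), 'torque': array([-0.02035275, -0.04405022,  0.02789352]), 'grasp_force': 0.0, 'grip_width': 1.0025044187777743}
scene [-0.492  0.393  1.086] [[-0.428, -0.615, 0.662], [-0.904, 0.286, -0.319], [0.007, -0.735, -0.678]] 595.036809762656 0.03174553906180509
side [ 0.049 -0.922  1.036] [[0.868, -0.359, 0.344], [-0.497, -0.632, 0.595], [0.003, -0.687, -0.727]] 537.6285190222083 -0.09281352900193846
wrist [ 0.212 -0.591  0.373] [[0.222, -0.932, -0.287], [-0.975, -0.213, -0.065], [-0.001, 0.294, -0.956]] 346.73870159139284 -0.06132384271427771
```

View pics/scene0.png

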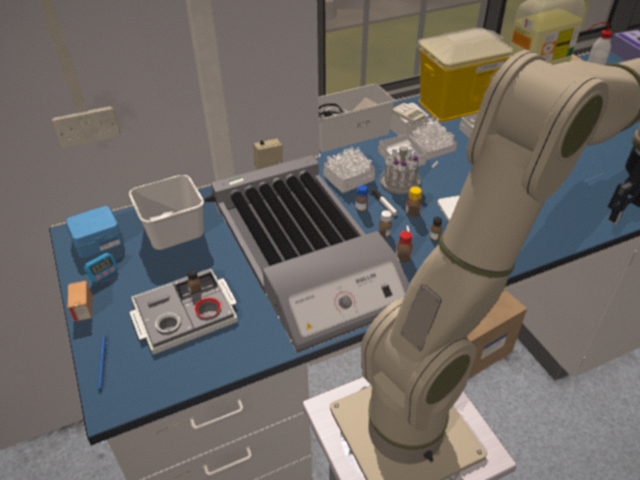

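View pics/side0.png

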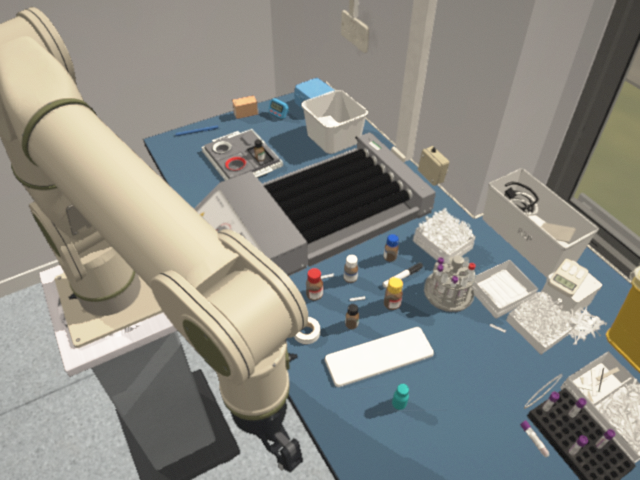

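The scene view shows the caps: blue (361,190), yellow (414,193), white (385,216), red (404,238), black (436,222). The carrier is at about (185,308), with the red collar at (208,308), the white one at (168,322) and the bay at (194,283). The side view shows the red cap at (314,276), white (351,262), black (353,309), yellow (395,284) and blue (391,241), plus a turquoise look-alike at (401,392).

```bash
python3 - <<'E'
from h import *
s=grab("scene"); d=grab("side")
for n,a,b in [("red",(404,238),(314,276)),("white",(385,215),(351,261)),("black",(436,221),(353,308)),("yellow",(414,192),(395,285)),("blue",(361,190),(391,241)),("redring",(208,308),(235,164)),("whitering",(168,322),(222,147)),("bay",(194,277),(260,145))]:
    p,e=two(s,a,d,b); print(n,p.round(3),round(e,4),dep(s,*a).round(3),dep(d,*b).round(3))
a=cv2.resize(s["color"][250:370,110:260],None,fx=4,fy=4,interpolation=2)
b=cv2.resize(d["color"][100:220,180:300],None,fx=4,fy=4,interpolation=2)
w=cv2.resize(d["color"][220:360,280:430],None,fx=4,fy=4,interpolation=2)
cv2.imwrite("pics/a.png",a[...,::-1]); cv2.imwrite("pics/w.png",w[...,::-1])
E
```

```text
red [ 0.429 -0.244  0.07 ] 0.0001 [ 0.419 -0.237  0.081] [ 0.425 -0.251  0.08 ]
white [ 0.529 -0.246  0.067] 0.0015 [ 0.525 -0.243  0.072] [ 0.527 -0.249  0.071]
black [ 0.461 -0.36   0.06 ] 0.0032 [ 0.451 -0.354  0.069] [ 0.461 -0.362  0.066]
yellow [ 0.574 -0.361  0.074] 0.0011 [ 0.563 -0.352  0.085] [ 0.569 -0.366  0.083]
blue [ 0.651 -0.238  0.066] 0.0037 [ 0.642 -0.232  0.076] [ 0.645 -0.244  0.073]
redring [0.449 0.264 0.03 ] 0.001 [0.465 0.262 0.011] [0.459 0.291 0.008]
whitering [0.447 0.358 0.031] 0.0016 [0.469 0.357 0.005] [0.454 0.378 0.016]
bay [0.534 0.271 0.06 ] 0.0072 [0.524 0.271 0.066] [0.534 0.264 0.069]
```

View pics/a.png

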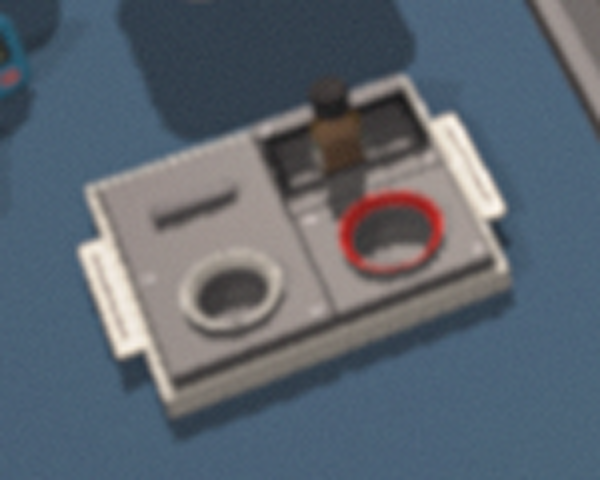

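View pics/w.png

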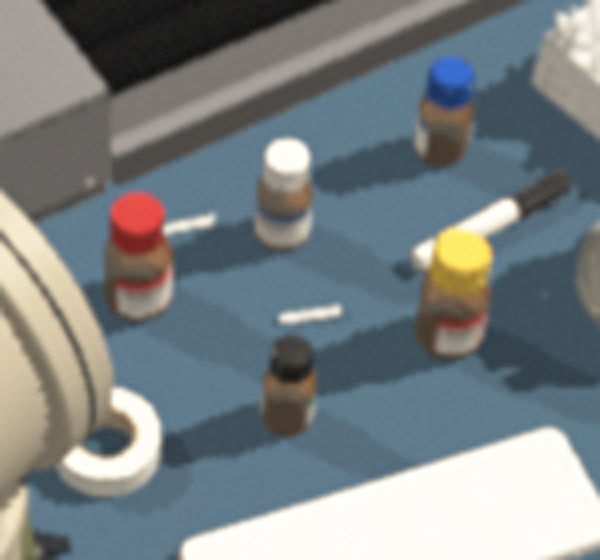

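Emit:
move_arm(plan=[{"delta_pos": [0.43,-0.26,-0.02],"turn": [0,0,-1.347],"fingers": 0},{"delta_pos": [0.43,-0.26,-0.02],"turn": [0,0,-1.347],"fingers": 0},{"delta_pos": [0.43,-0.26,-0.02],"turn": [0,0,-1.347],"fingers": 0},{"delta_pos": [0.43,-0.26,-0.02],"turn": [0,0,-1.347],"fingers": 0},{"delta_pos": [0.43,-0.26,-0.02],"turn": [0,0,-1.347],"fingers": 0},{"delta_pos": [0.43,-0.26,-0.02],"turn": [0,0,-1.347],"fingers": 0},{"delta_pos": [0.43,-0.26,-0.02],"turn": [0,0,-1.347],"fingers": 0},{"delta_pos": [0.43,-0.26,-0.02],"turn": [0,0,-1.347],"fingers": 0},{"delta_pos": [0.43,-0.26,-0.02],"turn": [0,0,-1.347],"fingers": 0},{"delta_pos": [0.43,-0.26,-0.02],"turn": [0,0,-1.347],"fingers": 0},{"delta_pos": [0.43,-0.26,-0.02],"turn": [0,0,-1.347],"fingers": 0},{"delta_pos": [0.43,-0.26,-0.02],"turn": [0,0,-1.347],"fingers": 0}])

```text
clock: 1.75
position: [0.4996, -0.2616, 0.2623]
ee_rot: [0.708, 0.706, -0.0, 0.0]
ft_force: [0.0, 0.1, -0.8]
grip_width: 0.999
grasp_force: 0.0
```

```bash
python3 - <<'E'
from h import *
o=get_obs(); print(o["clock"],o["position"],Rt.from_quat(o["ee_rot"]).as_matrix().round(3).tolist(),o["joint_pos"].round(2))
c=grab("wrist"); save(c,"w1.png"); np.savez("w1.npz",**{k:c[k] for k in c})
print(c["o"].round(3))
E
```

```text
1.75 [ 0.49955415 -0.26162915  0.26234111] [[0.002, 1.0, -0.0], [1.0, -0.002, -0.0], [-0.0, -0.0, -1.0]] [ 0.85  0.23 -0.53  1.57  0.12  1.37  0.31]
[ 0.5   -0.185  0.394]
```

View pics/w1.png

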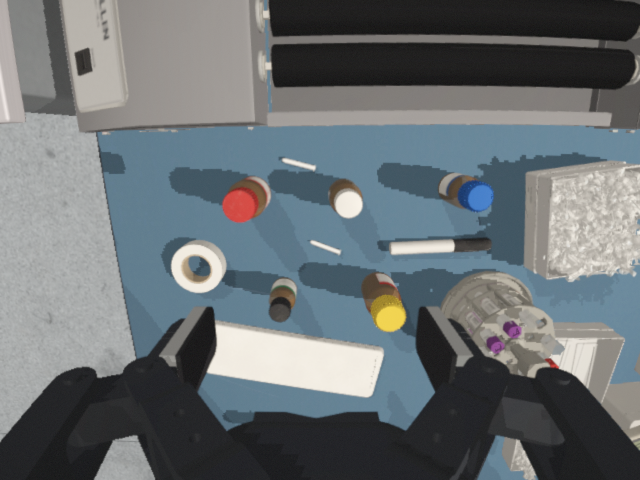

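The wrist view shows the red cap at (241,204), white (349,203), black (280,310), blue (476,196) and yellow (388,313). The mixer's near edge runs along row 130. Next I measure the cap-top centres here and check them against the side view.

```bash
cat >> h.py <<'E'
def cloud(c):
    v,u=np.mgrid[0:480,0:640]; d=np.stack([(u-c["cx"])/c["fx"],(v-c["cy"])/c["fy"]],-1); s=d.copy()
    for _ in range(20): s=d/(1+c["k1"]*(s**2).sum(-1,keepdims=True))
    r=np.concatenate([s,np.ones((480,640,1))],-1)@np.asarray(c["Rc"]).T
    P=c["o"]+r*np.asarray(c["range_z"])[...,None]; P[np.asarray(c["range_z"])==0]=np.nan; return P
def top(c,seed,rad=.03,tol=.004,P=None):
    """cap top: centre of the pixels level with the seed"""
    P=cloud(c) if P is None else P
    u,v=map(int,seed); z0=np.nanmedian(P[v-1:v+2,u-1:u+2,2])
    m=(abs(P[...,2]-z0)<tol)&(np.hypot(*(P[...,:2]-P[v,u,:2]).transpose(2,0,1))<rad)
    k,l,st,cen=cv2.connectedComponentsWithStats(m.astype(np.uint8)); i=l[v,u]
    cs=max(cv2.findContours((l==i).astype(np.uint8),0,2)[0],key=cv2.contourArea)
    M=cv2.fitEllipse(cs) if len(cs)>=5 else (cen[i],)
    return onz(c,*M[0],z0),cen[i],z0,M
E
python3 - <<'E'
from h import *
c=dict(np.load("w1.npz")); P=cloud(c); s=grab("scene"); d=grab("side")
S=cloud(s); D=cloud(d)
for n,w,b in [("red",(241,204),(314,274)),("white",(349,203),(351,260)),("black",(280,310),(353,306)),("yellow",(388,313),(395,282)),("blue",(476,196),(391,239))]:
    p,cw,z,M=top(c,w,P=P); q,cd,z2,M2=top(d,b,P=D)
    x,e=two(c,M[0],d,M2[0])
    print(n,p.round(4),np.round(M[1],1),"side",q.round(4),"tri",x.round(4),round(e,4))
print("mixer edge",P[124,200].round(3),P[124,250].round(3),P[127,150].round(3),"table",P[260,330].round(3), P[200,120].round(3), P[400,380])
E
```

```text
red [ 0.4296 -0.2429  0.0813] [31.6 32.7] side [ 0.4278 -0.2457  0.0825] tri [ 0.4291 -0.2433  0.0791] 0.0001
white [ 0.5301 -0.2432  0.0724] [26.4 27.2] side [ 0.5303 -0.2445  0.0727] tri [ 0.5306 -0.2435  0.0714] 0.0008
black [ 0.461  -0.359   0.0666] [19.4 21.3] side [ 0.4604 -0.3608  0.0656] tri [ 0.4608 -0.3602  0.0645] 0.0002
yellow [ 0.574  -0.3569  0.0824] [28.3 31.6] side [ 0.5734 -0.3603  0.0824] tri [ 0.5749 -0.3586  0.0795] 0.0003
blue [ 0.6527 -0.2363  0.0735] [27.6 30.8] side [ 0.6529 -0.2384  0.0733] tri [ 0.6541 -0.2368  0.071 ] 0.0004
mixer edge [ 0.402 -0.172  0.086] [ 0.438 -0.171  0.05 ] [ 0.365 -0.174  0.101] table [ 0.517 -0.325 -0.001] [ 0.271 -0.251 -0.001] [ 0.58939501 -0.53259003  0.00093961]
```

Emit:
move_arm(plan=[{"delta_pos": [0.57,-0.01,0],"turn": [0,0,0],"fingers": 0},{"delta_pos": [0.57,-0.01,0],"turn": [0,0,0],"fingers": 0},{"delta_pos": [0.57,-0.01,0],"turn": [0,0,0],"fingers": 0},{"delta_pos": [0.57,-0.01,0],"turn": [0,0,0],"fingers": 0},{"delta_pos": [0.57,-0.01,0],"turn": [0,0,0],"fingers": 0},{"delta_pos": [0.57,-0.01,0],"turn": [0,0,0],"fingers": 0},{"delta_pos": [0.57,-0.01,0],"turn": [0,0,0],"fingers": 0},{"delta_pos": [0.57,-0.01,0],"turn": [0,0,0],"fingers": 0},{"delta_pos": [0.57,-0.01,0],"turn": [0,0,0],"fingers": 0},{"delta_pos": [0.57,-0.01,0],"turn": [0,0,0],"fingers": 0},{"delta_pos": [0.57,-0.01,0],"turn": [0,0,0],"fingers": 0},{"delta_pos": [0.57,-0.01,0],"turn": [0,0,0],"fingers": 0}])

```text
clock: 3.4
position: [0.4911, 0.3077, 0.2622]
ee_rot: [0.708, 0.706, -0.0, 0.001]
ft_force: [-0.1, -0.3, -0.9]
grip_width: 1.006
grasp_force: 0.0
```

```bash
python3 - <<'E'
from h import *
o=get_obs(); print(o["clock"],o["position"],Rt.from_quat(o["ee_rot"]).as_matrix().round(3).tolist(),o["joint_pos"].round(2))
c=grab("wrist"); save(c,"w2.png"); np.savez("w2.npz",**{k:c[k] for k in c})
E
```

```text
3.4 [0.4911319  0.30765636 0.26223301] [[0.003, 1.0, 0.0], [1.0, -0.003, -0.001], [-0.001, 0.0, -1.0]] [ 0.09  0.35 -0.91  1.52  0.28  1.41 -0.84]
```

View pics/w2.png

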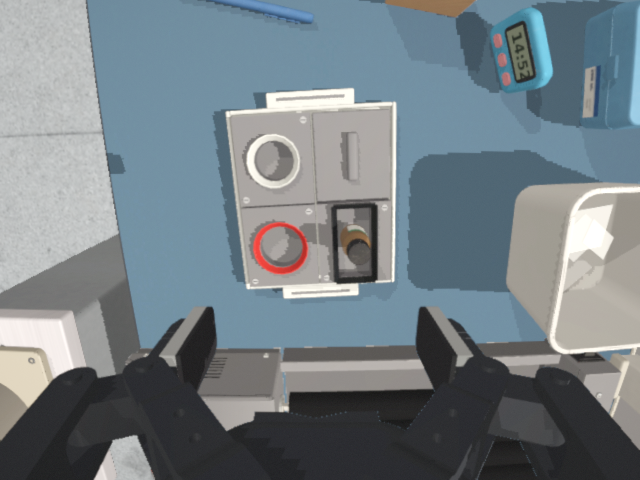

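The wrist view shows the white collar at (272,161), the red collar at (280,247), and the bay frame from (332,204) to (378,283) with the bay bottle's cap at (357,251). The yaw offset is small, and I measure it below.

```bash
python3 - <<'E'
from h import *
c=dict(np.load("w2.npz")); P=cloud(c); im=c["color"]; hsv=cv2.cvtColor(im,cv2.COLOR_RGB2HSV)
s=grab("scene");d=grab("side")
def red(c,box):
    h=cv2.cvtColor(c["color"],cv2.COLOR_RGB2HSV); m=((h[...,0]<8)|(h[...,0]>172))&(h[...,1]>150)&(h[...,2]>70)
    k=np.zeros_like(m); k[box[1]:box[3],box[0]:box[2]]=1; return m&k
def fit(m):
    cs=max(cv2.findContours(m.astype(np.uint8),0,1)[0],key=cv2.contourArea); return cv2.fitEllipse(cs)
R={}
for n,cc,b in [("w",c,(240,210,320,285)),("s",s,(190,290,230,330)),("d",d,(215,145,255,180))]:
    R[n]=fit(red(cc,b)); print("red",n,np.round(R[n][0],1),np.round(R[n][1],1),onz(cc,*R[n][0],.03).round(4))
for n,cc in (("s",s),("d",d)): print("tri",two(c,R["w"][0],cc,R[n][0]))
# white
def lab(m,seed):
    k,l,st,cen=cv2.connectedComponentsWithStats(m.astype(np.uint8)); return l==l[seed[1],seed[0]]
b=np.zeros(im.shape[:2],bool); b[128:195,240:308]=1
print(im[161,240:310].astype(int).mean(-1).astype(int).tolist())
m=(im.min(-1)>185)&b; e=fit(m); print("white",np.round(e[0],1),np.round(e[1],1),onz(c,*e[0],.03).round(4))
b[:]=0; b[195:292,322:388]=1; m=(im.max(-1)<60)&b; cs=max(cv2.findContours(m.astype(np.uint8),0,1)[0],key=cv2.contourArea)
r=cv2.boxPoints(cv2.minAreaRect(cs)); Q=np.array([onz(c,*p,.03) for p in r]); print("bay",r.round(1).tolist(),Q.round(4).tolist(),"c",Q.mean(0).round(4))
print("hgt red",np.nanpercentile(P[red(c,(240,210,320,285))][:,2],[50,90,98]),"black",np.nanpercentile(P[m][:,2],[20,50,80,95]))
p,cw,z,M=top(c,(357,251),P=P); print("baybottle",p.round(4),np.round(M[0],1),M[1])
q=top(d,(260,141)); print("side",q[0].round(4)," tri",two(c,M[0],d,q[3][0]))
cr=[(229,111),(395,103),(394,283),(247,289)]; print("corners",[onz(c,*p,.016).round(4).tolist() for p in cr])
E
```

```text
red w [280.1 247.9] [50.  53.2] [0.4525 0.2692 0.03  ]
red s [207.3 307.8] [17.7 23.5] [0.4501 0.2655 0.03  ]
red d [235.1 163.6] [11.6 18.1] [0.4508 0.2666 0.03  ]
tri (array([0.45233588, 0.26656576, 0.02671923]), np.float64(0.003090368009165143))
tri (array([0.45190631, 0.26872184, 0.02813107]), np.float64(0.0007245061403964271))
[166, 166, 158, 127, 121, 127, 177, 238, 254, 251, 249, 249, 248, 231, 171, 134, 137, 148, 152, 153, 152, 152, 152, 153, 153, 153, 154, 153, 154, 153, 153, 153, 154, 160, 166, 166, 165, 146, 124, 122, 122, 122, 123, 121, 122, 121, 122, 120, 122, 121, 122, 121, 122, 141, 173, 188, 189, 194, 225, 215, 177, 166, 167, 167, 168, 168, 168, 168, 168, 169]
white [273.  160.6] [52.3 53.8] [0.4481 0.3629 0.03  ]
bay [[332.0, 204.0], [376.0, 204.0], [376.0, 282.0], [332.0, 282.0]] [[0.509, 0.3178, 0.03], [0.5557, 0.3178, 0.03], [0.5601, 0.2282, 0.03], [0.51, 0.2284, 0.03]] c [0.5337 0.273  0.03  ]
hgt red [0.02855132 0.03072549 0.03142434] black [0.02653327 0.02838075 0.03013227 0.06600986]
baybottle [0.5332 0.278  0.0748] [358.7 253. ] (22.13312339782715, 22.911779403686523)
side [0.5311 0.2749 0.0741]  tri (array([0.53283685, 0.27730874, 0.0721488 ]), np.float64(0.0015356164600708521))
corners [[0.4027, 0.4126, 0.016], [0.5731, 0.42, 0.016], [0.5842, 0.2208, 0.016], [0.4098, 0.2136, 0.016]]
```

```bash
cat >> h.py <<'E'
def go(x,y,z):
    o=get_obs(); R=Rt.from_quat(o["ee_rot"]).as_matrix()
    print("t",round(o["clock"],2),"pos",o["position"].round(4),"delta",(R.T@(np.array([x,y,z])-o["position"])).round(4),"yaw y",np.arctan2(R[1,1],R[0,1]).round(4),"w",round(o["grip_width"],3),"gf",round(o["grasp_force"],1))
E
python3 - <<'E'
from h import *
c=dict(np.load("w2.npz")); P=cloud(c); o=get_obs(); R=Rt.from_quat(o["ee_rot"]).as_matrix()
T=(P-o["position"])@R
m=(T[...,2]>-.05)&(T[...,2]<.05)&np.isfinite(T[...,2])&(abs(T[...,1])<.08)&(abs(T[...,0])<.03)
for sgn in(-1,1):
    q=T[m&(T[...,1]*sgn>0)]; print(len(q),np.percentile(q[:,2],[50,90,99,100]),np.percentile(q[:,1],[0,1,50,99,100]),np.percentile(q[:,0],[1,99]))
go(.533,.2775,.053)
E
```

```text
4508 [-0.0303928  -0.01076818 -0.00302155 -0.00110979] [-0.07368139 -0.0675778  -0.04391855 -0.04159145 -0.03944958] [-0.00929199  0.01454766]
4529 [-0.03027614 -0.01064742 -0.00326702 -0.00074407] [0.0404382  0.04272958 0.04502592 0.06902941 0.07504551] [-0.00944047  0.01458083]
t 3.55 pos [0.491  0.308  0.2624] delta [-0.0303  0.042   0.2095] yaw y -0.0024 w 1.0 gf 0.0
```

Emit:
move_arm(plan=[{"delta_pos": [-0.03,0.042,0],"turn": [0,0,-0.042],"fingers": 0},{"delta_pos": [-0.03,0.042,0.05],"turn": [0,0,-0.042],"fingers": 0},{"delta_pos": [-0.03,0.042,0.11],"turn": [0,0,-0.042],"fingers": 0.2},{"delta_pos": [-0.03,0.042,0.16],"turn": [0,0,-0.042],"fingers": 0.3},{"delta_pos": [-0.03,0.042,0.2],"turn": [0,0,-0.042],"fingers": 0.3},{"delta_pos": [-0.03,0.042,0.217],"turn": [0,0,-0.042],"fingers": 0.3},{"delta_pos": [-0.03,0.042,0.217],"turn": [0,0,-0.042],"fingers": 0.3},{"delta_pos": [-0.03,0.042,0.217],"turn": [0,0,-0.042],"fingers": 0.3}], force=20)

```text
clock: 4.55
position: [0.5333, 0.28, 0.0471]
ee_rot: [0.692, 0.722, 0.001, 0.0]
ft_force: [0.5, 0.3, 0.2]
grip_width: 0.696
grasp_force: 0.0
```

```bash
python3 - <<'E'
from h import *
go(.533,.2775,.045)
E
```

```text
t 4.55 pos [0.5333 0.28   0.0471] delta [-0.0025 -0.0004  0.0021] yaw y 0.0417 w 0.696 gf 0.0
```

Emit:
move_arm(plan=[{"delta_pos": [-0.002,0,0.002],"turn": [0,0,0],"fingers": 0.6},{"delta_pos": [-0.002,0,0.002],"turn": [0,0,0],"fingers": 0.8},{"delta_pos": [-0.002,0,0.002],"turn": [0,0,0],"fingers": 0.8},{"delta_pos": [-0.002,0,0.002],"turn": [0,0,0],"fingers": 0.8},{"delta_pos": [-0.002,0,0.002],"turn": [0,0,0],"fingers": 0.8}], force=20)

```text
clock: 5.18
position: [0.533, 0.2774, 0.0441]
ee_rot: [0.692, 0.722, 0.0, 0.001]
ft_force: [-0.6, -1.8, 6.8]
grip_width: 0.34
grasp_force: 20.3
```

```bash
python3 - <<'E'
from h import *
go(.533,.2775,.045)
E
```

```text
t 5.17 pos [0.533  0.2774 0.0441] delta [ 0.0001  0.0001 -0.0009] yaw y 0.0416 w 0.34 gf 20.3
```

Emit:
move_arm(plan=[{"delta_pos": [0.004,0,0],"turn": [0,0,0],"fingers": 0.8},{"delta_pos": [0.008,0,0],"turn": [0,0,0],"fingers": 0.8},{"delta_pos": [0.012,0,0],"turn": [0,0,0],"fingers": 0.8},{"delta_pos": [0.015,0,0],"turn": [0,0,0],"fingers": 0.8},{"delta_pos": [0.017,0,0],"turn": [0,0,0],"fingers": 0.8},{"delta_pos": [0.018,0,0],"turn": [0,0,0],"fingers": 0.8},{"delta_pos": [0.019,0,0],"turn": [0,0,0],"fingers": 0.8},{"delta_pos": [0.019,0,0],"turn": [0,0,0],"fingers": 0.8},{"delta_pos": [0.019,0,0],"turn": [0,0,0],"fingers": 0.8}])

```text
clock: 6.3
position: [0.5326, 0.2957, 0.044]
ee_rot: [0.692, 0.721, 0.0, 0.001]
ft_force: [1.2, -4.5, 6.9]
grip_width: 0.34
grasp_force: 21.0
```

```bash
python3 - <<'E'
from h import *
go(.533,.2965,.045)
E
```

```text
t 6.3 pos [0.5326 0.2957 0.044 ] delta [ 0.0008  0.0004 -0.001 ] yaw y 0.041 w 0.34 gf 21.0
```

Emit:
move_arm(plan=[{"delta_pos": [0.018,0,0],"turn": [0,0,0],"fingers": 0.5},{"delta_pos": [0.018,0,0],"turn": [0,0,0],"fingers": 0.3},{"delta_pos": [0.018,0,0],"turn": [0,0,0],"fingers": 0.3},{"delta_pos": [0.018,0,-0.05],"turn": [0,0,0],"fingers": 0.2},{"delta_pos": [0.018,0,-0.11],"turn": [0,0,0],"fingers": 0},{"delta_pos": [0,-0.02,-0.17],"turn": [0,0,0],"fingers": 0},{"delta_pos": [0,-0.04,-0.215],"turn": [0,0,0],"fingers": 0},{"delta_pos": [0,-0.04,-0.215],"turn": [0,0,0],"fingers": 0},{"delta_pos": [0,-0.04,-0.215],"turn": [0,0,0],"fingers": 0}])

```text
clock: 7.42
position: [0.4918, 0.2941, 0.2577]
ee_rot: [0.692, 0.722, -0.0, 0.0]
ft_force: [-0.1, 0.4, -1.1]
grip_width: 0.994
grasp_force: 0.0
```

```bash
python3 - <<'E'
from h import *
c=grab("wrist"); P=cloud(c); np.savez("w3.npz",**c)
m=(abs(P[...,2]-.074)<.006)&(np.hypot(P[...,0]-.533,P[...,1]-.29)<.04); print(m.sum())
v,u=np.argwhere(m).mean(0).astype(int); p=top(c,(u,v),P=P); print(p[0].round(4),p[3])
cv2.imwrite("pics/w3.png",cv2.resize(c["color"][80:320,200:420],None,fx=2.5,fy=2.5)[...,::-1])
go(.461,-.3595,.26)
E
```

```text
478
[0.5328 0.2943 0.0743] ((358.96429443359375, 225.90499877929688), (23.035551071166992, 23.953222274780273), 70.76935577392578)
t 7.47 pos [0.4917 0.294  0.2571] delta [-0.6517 -0.0576 -0.0021] yaw y 0.0413 w 0.997 gf 0.0
```

View pics/w3.png

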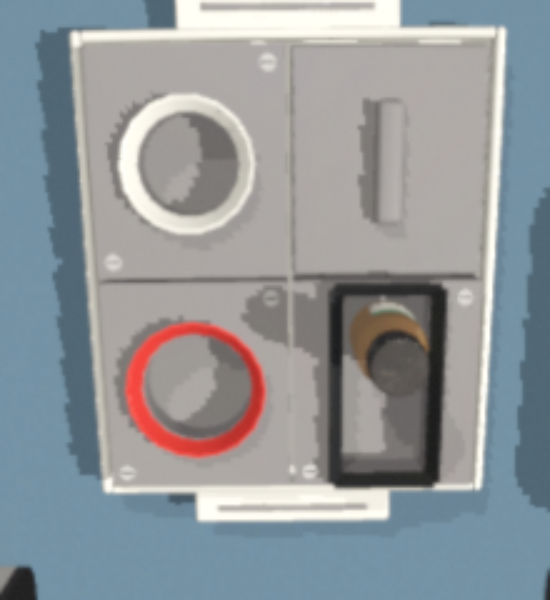

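The bay bottle now stands upright at the +y end of the bay (crop 395,360), with about 47 mm free below it. Next is the black bottle.

Emit:
move_arm(plan=[{"delta_pos": [-0.652,-0.058,0],"turn": [0,0,0],"fingers": 0.3},{"delta_pos": [-0.652,-0.058,0],"turn": [0,0,0],"fingers": 0.3},{"delta_pos": [-0.652,-0.058,0],"turn": [0,0,0],"fingers": 0.3},{"delta_pos": [-0.652,-0.058,0],"turn": [0,0,0],"fingers": 0.3},{"delta_pos": [-0.652,-0.058,0],"turn": [0,0,0],"fingers": 0.3},{"delta_pos": [-0.652,-0.058,0],"turn": [0,0,0],"fingers": 0.3},{"delta_pos": [-0.652,-0.058,0],"turn": [0,0,0],"fingers": 0.3},{"delta_pos": [-0.652,-0.058,0],"turn": [0,0,0],"fingers": 0.3},{"delta_pos": [-0.652,-0.058,0],"turn": [0,0,0],"fingers": 0.3},{"delta_pos": [-0.652,-0.058,0],"turn": [0,0,0],"fingers": 0.3},{"delta_pos": [-0.652,-0.058,0],"turn": [0,0,0],"fingers": 0.3},{"delta_pos": [-0.652,-0.058,0],"turn": [0,0,0],"fingers": 0.3}])

```text
clock: 8.98
position: [0.4595, -0.3616, 0.2558]
ee_rot: [0.694, 0.72, -0.0, -0.002]
ft_force: [0.1, 0.4, 0.3]
grip_width: 0.698
grasp_force: 0.0
```

```bash
python3 - <<'E'
from h import *
go(.461,-.3595,.037)
E
```

```text
t 8.97 pos [ 0.4595 -0.3616  0.2558] delta [0.0016 0.0022 0.2188] yaw y 0.0376 w 0.698 gf 0.0
```

Emit:
move_arm(plan=[{"delta_pos": [0.001,0.001,0.05],"turn": [0,0,0],"fingers": 0.3},{"delta_pos": [0.001,0.001,0.11],"turn": [0,0,0],"fingers": 0.3},{"delta_pos": [0.001,0.001,0.16],"turn": [0,0,0],"fingers": 0.3},{"delta_pos": [0.001,0.001,0.2],"turn": [0,0,0],"fingers": 0.3},{"delta_pos": [0.001,0.001,0.219],"turn": [0,0,0],"fingers": 0.3},{"delta_pos": [0.001,0.001,0.219],"turn": [0,0,0],"fingers": 0.3},{"delta_pos": [0.001,0.001,0.219],"turn": [0,0,0],"fingers": 0.4},{"delta_pos": [0.001,0.001,0.219],"turn": [0,0,0],"fingers": 0.8},{"delta_pos": [0.001,0.001,0.219],"turn": [0,0,0],"fingers": 0.8},{"delta_pos": [0.001,0.001,0.219],"turn": [0,0,0],"fingers": 0.8},{"delta_pos": [0.001,0.001,0.219],"turn": [0,0,0],"fingers": 0.8}], force=30)

```text
clock: 10.35
position: [0.4626, -0.3587, 0.0408]
ee_rot: [0.692, 0.722, -0.0, 0.001]
ft_force: [-1.8, 0.4, 7.0]
grip_width: 0.337
grasp_force: 29.1
```

```bash
python3 - <<'E'
from h import *
go(.461,-.3595,.26)
E
```

```text
t 10.35 pos [ 0.4626 -0.3587  0.0408] delta [-0.0011 -0.0013 -0.2192] yaw y 0.0417 w 0.337 gf 29.1
```

Emit:
move_arm(plan=[{"delta_pos": [0,0,-0.03],"turn": [0,0,0],"fingers": 0.8},{"delta_pos": [0,0,-0.08],"turn": [0,0,0],"fingers": 0.8},{"delta_pos": [0,0,-0.14],"turn": [0,0,0],"fingers": 0.8},{"delta_pos": [0,0,-0.18],"turn": [0,0,0],"fingers": 0.8},{"delta_pos": [0.05,0.01,-0.2],"turn": [0,0,0],"fingers": 0.8},{"delta_pos": [0.1,0.02,-0.2],"turn": [0,0,0],"fingers": 0.8},{"delta_pos": [0.16,0.03,-0.2],"turn": [0,0,0],"fingers": 0.8},{"delta_pos": [0.22,0.03,-0.2],"turn": [0,0,0],"fingers": 0.8},{"delta_pos": [0.28,0.03,-0.2],"turn": [0,0,0],"fingers": 0.8},{"delta_pos": [0.34,0.03,-0.2],"turn": [0,0,0],"fingers": 0.8},{"delta_pos": [0.4,0.04,-0.2],"turn": [0,0,0],"fingers": 0.8},{"delta_pos": [0.46,0.05,-0.2],"turn": [0,0,0],"fingers": 0.8}])

```text
clock: 11.85
position: [0.4926, 0.1054, 0.24]
ee_rot: [0.692, 0.722, 0.0, 0.001]
ft_force: [1.1, -0.6, -0.9]
grip_width: 0.337
grasp_force: 29.8
```

```bash
python3 - <<'E'
from h import *
go(.535,.252,.24)
E
```

```text
t 11.85 pos [0.4926 0.1054 0.24  ] delta [ 1.448e-01  4.840e-02 -1.000e-04] yaw y 0.0413 w 0.337 gf 29.8
```

Emit:
move_arm(plan=[{"delta_pos": [0.06,0.02,0],"turn": [0,0,0],"fingers": 0.8},{"delta_pos": [0.11,0.04,0],"turn": [0,0,0],"fingers": 0.8},{"delta_pos": [0.146,0.048,0.03],"turn": [0,0,0],"fingers": 0.8},{"delta_pos": [0.146,0.048,0.07],"turn": [0,0,0],"fingers": 0.8},{"delta_pos": [0.146,0.048,0.09],"turn": [0,0,0],"fingers": 0.8},{"delta_pos": [0.146,0.048,0.09],"turn": [0,0,0],"fingers": 0.8},{"delta_pos": [0.146,0.048,0.09],"turn": [0,0,0],"fingers": 0.8}])

```text
clock: 12.72
position: [0.5353, 0.2514, 0.151]
ee_rot: [0.692, 0.721, 0.001, 0.001]
ft_force: [0.0, 0.8, -0.3]
grip_width: 0.336
grasp_force: 29.8
```

```bash
python3 - <<'E'
from h import *
go(.535,.252,.05)
c=grab("wrist"); P=cloud(c); save(c,"w4.png"); o=get_obs()
for z,yl in ((o["position"][2]-.041+.066,.252),(.074,.295)):
    m=(abs(P[...,2]-z)<.006)&(np.hypot(P[...,0]-.534,P[...,1]-yl)<.02); print(z.round(3) if z>.1 else z,m.sum(),np.nanmean(P[m],0).round(4))
E
```

```text
t 12.72 pos [0.5353 0.2514 0.151 ] delta [ 0.0005 -0.0005  0.101 ] yaw y 0.041 w 0.336 gf 29.8
0.176 4128 [0.5357 0.2524 0.1761]
0.074 1120 [0.533  0.2942 0.0747]
```

View pics/w4.png

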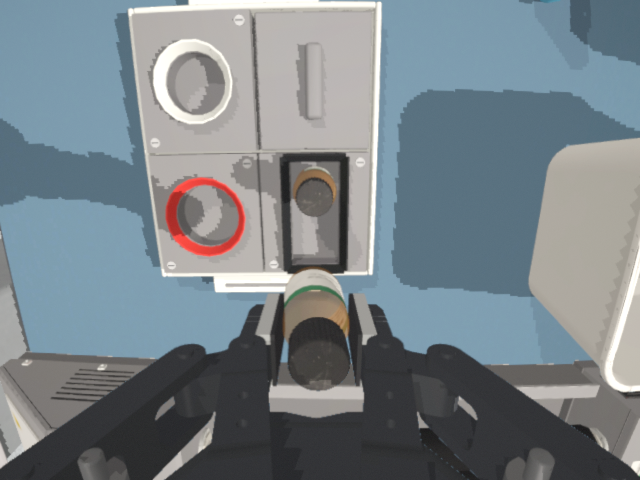

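The held bottle (318,350) hangs upright over the free end of the bay, and the bay bottle's cap is at (315,195). I lower it now.

Emit:
move_arm(plan=[{"delta_pos": [0,-0.0005,0.03],"turn": [0,0,0],"fingers": 0.8},{"delta_pos": [0,-0.0005,0.06],"turn": [0,0,0],"fingers": 0.8},{"delta_pos": [0,-0.0005,0.08],"turn": [0,0,0],"fingers": 0.8},{"delta_pos": [0,-0.0005,0.09],"turn": [0,0,0],"fingers": 0.8},{"delta_pos": [0,-0.0005,0.097],"turn": [0,0,0],"fingers": 0.8},{"delta_pos": [0,-0.0005,0.102],"turn": [0,0,0],"fingers": 0.8},{"delta_pos": [0,-0.0005,0.103],"turn": [0,0,0],"fingers": 0.8},{"delta_pos": [0,-0.0005,0.103],"turn": [0,0,0],"fingers": 0.8}])

```text
clock: 13.78
position: [0.5335, 0.2525, 0.0488]
ee_rot: [0.692, 0.722, -0.0, 0.0]
ft_force: [-12.2, -4.9, 24.4]
grip_width: 0.335
grasp_force: 30.8
```

Emit:
move_arm(plan=[{"delta_pos": [0,-0.002,-0.001],"turn": [0,0,0],"fingers": 0.8},{"delta_pos": [0,-0.002,-0.001],"turn": [0,0,0],"fingers": 0.8},{"delta_pos": [0,-0.002,-0.001],"turn": [0,0,0],"fingers": 0.5},{"delta_pos": [0,-0.002,-0.001],"turn": [0,0,0],"fingers": 0.3},{"delta_pos": [0,-0.002,-0.001],"turn": [0,0,0],"fingers": 0.3},{"delta_pos": [0,-0.002,-0.05],"turn": [0,0,0],"fingers": 0.3},{"delta_pos": [0,-0.002,-0.11],"turn": [0,0,0],"fingers": 0},{"delta_pos": [0.02,-0.03,-0.16],"turn": [0,0,0],"fingers": 0},{"delta_pos": [0.04,-0.04,-0.2],"turn": [0,0,0],"fingers": 0},{"delta_pos": [0.04,-0.04,-0.2],"turn": [0,0,0],"fingers": 0},{"delta_pos": [0.04,-0.04,-0.2],"turn": [0,0,0],"fingers": 0}])

```text
clock: 15.15
position: [0.4925, 0.2892, 0.2454]
ee_rot: [0.692, 0.722, -0.001, 0.0]
ft_force: [0.3, 0.1, -1.0]
grip_width: 0.998
grasp_force: 0.0
```

```bash
python3 - <<'E'
from h import *
c=grab("wrist"); P=cloud(c)
for y in(.252,.295):
    m=(P[...,2]>.06)&(P[...,2]<.09)&(np.hypot(P[...,0]-.533,P[...,1]-y)<.02); v,u=np.argwhere(m).mean(0).astype(int)
    p=top(c,(u,v),rad=.02,P=P); print(p[0].round(4),np.round(p[3][1],1))
cv2.imwrite("pics/w5.png",cv2.resize(c["color"][100:340,200:420],None,fx=2.5,fy=2.5)[...,::-1])
go(.530,-.2435,.26)
E
```

```text
[0.5322 0.2512 0.0753] [22.5 23.9]Traceback (most recent call last):
  File "<stdin>", line 5, in <module>
IndexError: tuple index out of range
```

```bash
python3 - <<'E'
from h import *
c=grab("wrist"); P=cloud(c)
m=((P[...,2]>.066)&(P[...,2]<.09)&(np.hypot(P[...,0]-.533,P[...,1]-.273)<.06)).astype(np.uint8)
k,l,st,cen=cv2.connectedComponentsWithStats(m)
for i in range(1,k): print(st[i][4],cen[i],np.median(P[l==i][:,2]).round(4),onz(c,*cen[i],.074).round(4))
cv2.imwrite("pics/w5.png",cv2.resize(c["color"][100:340,200:420],None,fx=2.5,fy=2.5)[...,::-1])
go(.530,-.2435,.26)
E
```

```text
535 [360.50654206 222.91962617] 0.0749 [0.5326 0.2947 0.074 ]
500 [356.132 268.012] 0.0748 [0.532  0.2515 0.074 ]
t 15.25 pos [0.4925 0.2887 0.2448] delta [-0.5333  0.0158 -0.0146] yaw y 0.0408 w 1.0 gf 0.0
```

View pics/w5.png

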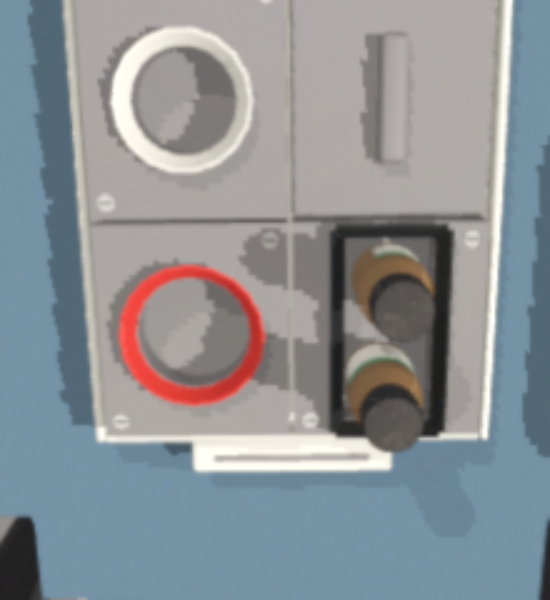

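Both black-capped bottles stand in the bay with cap tops level at 0.0749 (crop 400,305 and 392,418). Next is the red bottle.

Emit:
move_arm(plan=[{"delta_pos": [-0.528,-0.085,0],"turn": [0,0,0],"fingers": 0.2},{"delta_pos": [-0.528,-0.085,0],"turn": [0,0,0],"fingers": 0.2},{"delta_pos": [-0.528,-0.085,0],"turn": [0,0,0],"fingers": 0.2},{"delta_pos": [-0.528,-0.085,0],"turn": [0,0,0],"fingers": 0.2},{"delta_pos": [-0.528,-0.085,0],"turn": [0,0,0],"fingers": 0.2},{"delta_pos": [-0.528,-0.085,0],"turn": [0,0,0],"fingers": 0.2},{"delta_pos": [-0.528,-0.085,0],"turn": [0,0,0],"fingers": 0.2},{"delta_pos": [-0.528,-0.085,0],"turn": [0,0,0],"fingers": 0.2},{"delta_pos": [-0.528,-0.085,0],"turn": [0,0,0],"fingers": 0.2},{"delta_pos": [-0.528,-0.085,0],"turn": [0,0,0],"fingers": 0.2},{"delta_pos": [-0.528,-0.085,0],"turn": [0,0,0],"fingers": 0.2},{"delta_pos": [-0.528,-0.085,0],"turn": [0,0,0],"fingers": 0.2}])

```text
clock: 16.75
position: [0.4298, -0.2402, 0.2461]
ee_rot: [0.692, 0.722, -0.0, -0.0]
ft_force: [0.3, -1.0, -0.3]
grip_width: 0.8
grasp_force: 0.0
```

```bash
python3 - <<'E'
from h import *
go(.4295,-.243,.044)
E
```

```text
t 16.75 pos [ 0.4298 -0.2402  0.2461] delta [-0.0028 -0.0004  0.2021] yaw y 0.0436 w 0.8 gf 0.0
```

Emit:
move_arm(plan=[{"delta_pos": [-0.002,0,0.05],"turn": [0,0,0],"fingers": 0.2},{"delta_pos": [-0.002,0,0.1],"turn": [0,0,0],"fingers": 0.2},{"delta_pos": [-0.002,0,0.15],"turn": [0,0,0],"fingers": 0.2},{"delta_pos": [-0.002,0,0.19],"turn": [0,0,0],"fingers": 0.2},{"delta_pos": [-0.002,0,0.203],"turn": [0,0,0],"fingers": 0.2},{"delta_pos": [-0.002,0,0.203],"turn": [0,0,0],"fingers": 0.2},{"delta_pos": [-0.002,0,0.203],"turn": [0,0,0],"fingers": 0.3},{"delta_pos": [-0.002,0,0.203],"turn": [0,0,0],"fingers": 0.7},{"delta_pos": [-0.002,0,0.203],"turn": [0,0,0],"fingers": 0.7},{"delta_pos": [-0.002,0,0.203],"turn": [0,0,0],"fingers": 0.7},{"delta_pos": [-0.002,0,0.203],"turn": [0,0,0],"fingers": 0.7}], force=35)

```text
clock: 18.12
position: [0.4304, -0.2438, 0.0447]
ee_rot: [0.692, 0.722, -0.0, 0.001]
ft_force: [-2.5, 1.2, 6.8]
grip_width: 0.455
grasp_force: 34.3
```

```bash
python3 - <<'E'
from h import *
go(.4523,.2688,.24)
E
```

```text
t 18.12 pos [ 0.4304 -0.2438  0.0447] delta [ 0.5109  0.0436 -0.1961] yaw y 0.0418 w 0.455 gf 34.3
```

Emit:
move_arm(plan=[{"delta_pos": [0,0,-0.03],"turn": [0,0,0],"fingers": 0.7},{"delta_pos": [0,0,-0.08],"turn": [0,0,0],"fingers": 0.7},{"delta_pos": [0,0,-0.14],"turn": [0,0,0],"fingers": 0.7},{"delta_pos": [0,0,-0.19],"turn": [0,0,0],"fingers": 0.7},{"delta_pos": [0.06,0.01,-0.2],"turn": [0,0,0],"fingers": 0.7},{"delta_pos": [0.12,0.01,-0.2],"turn": [0,0,0],"fingers": 0.7},{"delta_pos": [0.18,0.02,-0.2],"turn": [0,0,0],"fingers": 0.7},{"delta_pos": [0.24,0.02,-0.2],"turn": [0,0,0],"fingers": 0.7},{"delta_pos": [0.3,0.03,-0.2],"turn": [0,0,0],"fingers": 0.7},{"delta_pos": [0.36,0.04,-0.2],"turn": [0,0,0],"fingers": 0.7},{"delta_pos": [0.42,0.044,-0.2],"turn": [0,0,0],"fingers": 0.7},{"delta_pos": [0.45,0.044,-0.2],"turn": [0,0,0],"fingers": 0.7}])

```text
clock: 19.62
position: [0.454, 0.2116, 0.244]
ee_rot: [0.691, 0.723, 0.001, -0.0]
ft_force: [-0.1, -0.9, -1.2]
grip_width: 0.456
grasp_force: 35.8
```

Emit:
move_arm(plan=[{"delta_pos": [0.06,0,0],"turn": [0,0,0],"fingers": 0.7},{"delta_pos": [0.06,0,0.04],"turn": [0,0,0],"fingers": 0.7},{"delta_pos": [0.06,0,0.08],"turn": [0,0,0],"fingers": 0.7},{"delta_pos": [0.06,0,0.1],"turn": [0,0,0],"fingers": 0.7},{"delta_pos": [0.06,0,0.1],"turn": [0,0,0],"fingers": 0.7},{"delta_pos": [0.06,0,0.1],"turn": [0,0,0],"fingers": 0.7}])

```text
clock: 20.38
position: [0.453, 0.2686, 0.1448]
ee_rot: [0.692, 0.722, 0.001, 0.0]
ft_force: [-0.8, 0.5, -0.6]
grip_width: 0.459
grasp_force: 35.7
```

```bash
python3 - <<'E'
from h import *
o=get_obs(); go(.4523,.2688,.053)
c=grab("wrist"); P=cloud(c); save(c,"w6.png")
z=o["position"][2]-.0447+.082
m=((abs(P[...,2]-z)<.006)&(np.hypot(P[...,0]-o["position"][0],P[...,1]-o["position"][1])<.022)).astype(np.uint8)
print(m.sum(),np.nanmean(P[m>0],0).round(4))
h=cv2.cvtColor(c["color"],cv2.COLOR_RGB2HSV); r=((h[...,0]<8)|(h[...,0]>172))&(h[...,1]>150)&(h[...,2]>70)&(abs(P[...,2]-.029)<.005)
cs=max(cv2.findContours(r.astype(np.uint8),0,1)[0],key=cv2.contourArea); e=cv2.fitEllipse(cv2.convexHull(cs)); print("ring",np.round(e,1) if 0 else e,onz(c,*e[0],.03).round(4))
E
```

```text
t 20.38 pos [0.453  0.2686 0.1448] delta [ 0.0002 -0.0008  0.0918] yaw y 0.0417 w 0.459 gf 35.7
6036 [0.4535 0.2709 0.1811]
ring ((314.0688781738281, 245.09906005859375), (76.18854522705078, 80.10562896728516), 95.11439514160156) [0.4524 0.2695 0.03  ]
```

View pics/w6.png

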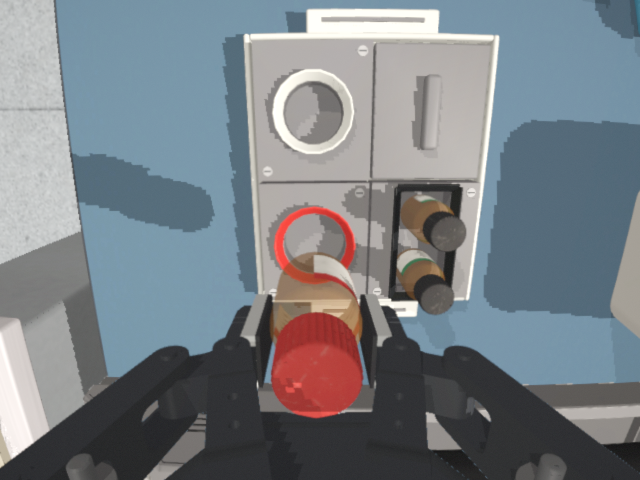

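The red bottle hangs upright (317,360) and the red collar is centred at (314,245), within 1 mm of the bottle. I lower it.

Emit:
move_arm(plan=[{"delta_pos": [0,-0.001,0.03],"turn": [0,0,0],"fingers": 0.7},{"delta_pos": [0,-0.001,0.055],"turn": [0,0,0],"fingers": 0.7},{"delta_pos": [0,-0.001,0.07],"turn": [0,0,0],"fingers": 0.7},{"delta_pos": [0,-0.001,0.08],"turn": [0,0,0],"fingers": 0.7},{"delta_pos": [0,-0.001,0.088],"turn": [0,0,0],"fingers": 0.7},{"delta_pos": [0,-0.001,0.092],"turn": [0,0,0],"fingers": 0.7},{"delta_pos": [0,-0.001,0.092],"turn": [0,0,0],"fingers": 0.7},{"delta_pos": [0,-0.001,0.092],"turn": [0,0,0],"fingers": 0.7}])

```text
clock: 21.42
position: [0.4513, 0.2686, 0.0535]
ee_rot: [0.692, 0.722, -0.0, 0.001]
ft_force: [-10.2, -6.7, 26.1]
grip_width: 0.456
grasp_force: 38.4
```

Emit:
move_arm(plan=[{"delta_pos": [0,-0.001,-0.001],"turn": [0,0,0],"fingers": 0.7},{"delta_pos": [0,-0.001,-0.001],"turn": [0,0,0],"fingers": 0.4},{"delta_pos": [0,-0.001,-0.001],"turn": [0,0,0],"fingers": 0.3},{"delta_pos": [0,-0.001,-0.001],"turn": [0,0,0],"fingers": 0.25},{"delta_pos": [0,-0.001,-0.05],"turn": [0,0,0],"fingers": 0.25},{"delta_pos": [0,-0.001,-0.11],"turn": [0,0,0],"fingers": 0.2},{"delta_pos": [0.01,0.02,-0.16],"turn": [0,0,0],"fingers": 0},{"delta_pos": [0.02,0.04,-0.2],"turn": [0,0,0],"fingers": 0},{"delta_pos": [0.02,0.04,-0.2],"turn": [0,0,0],"fingers": 0},{"delta_pos": [0.02,0.04,-0.2],"turn": [0,0,0],"fingers": 0}])

```text
clock: 22.68
position: [0.4898, 0.2896, 0.2503]
ee_rot: [0.692, 0.722, -0.001, -0.0]
ft_force: [-0.8, 0.5, -0.6]
grip_width: 0.997
grasp_force: 0.0
```

```bash
python3 - <<'E'
from h import *
c=grab("wrist"); P=cloud(c)
m=((P[...,2]>.066)&(P[...,2]<.12)&(np.hypot(P[...,0]-.49,P[...,1]-.273)<.07)).astype(np.uint8)
k,l,st,cen=cv2.connectedComponentsWithStats(m)
for i in range(1,k): z=np.median(P[l==i][:,2]); print(st[i][4],cen[i],z.round(4),onz(c,*cen[i],z).round(4))
cv2.imwrite("pics/w7.png",cv2.resize(c["color"][100:340,180:420],None,fx=2.5,fy=2.5)[...,::-1])
go(.530,-.2435,.26)
E
```

```text
519 [362.43159923 222.82080925] 0.0749 [0.5324 0.2948 0.0749]
1066 [271.69512195 248.73827392] 0.0901 [0.452  0.2715 0.0901]
481 [358.1975052  267.15384615] 0.0749 [0.5319 0.2518 0.0749]
t 22.73 pos [0.4896 0.2893 0.25  ] delta [-0.5341  0.0178 -0.0094] yaw y 0.0423 w 1.001 gf 0.0
```

View pics/w7.png

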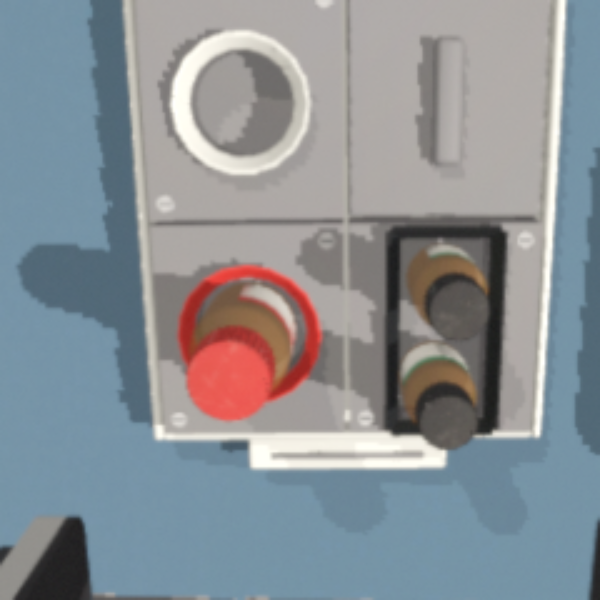

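The red bottle is seated with its cap top at 0.090 (crop 230,375). Next is the white bottle.

Emit:
move_arm(plan=[{"delta_pos": [-0.534,0.018,0],"turn": [0,0,0],"fingers": 0.25},{"delta_pos": [-0.534,0.018,0],"turn": [0,0,0],"fingers": 0.25},{"delta_pos": [-0.534,0.018,0],"turn": [0,0,0],"fingers": 0.25},{"delta_pos": [-0.534,0.018,0],"turn": [0,0,0],"fingers": 0.25},{"delta_pos": [-0.534,0.018,0],"turn": [0,0,0],"fingers": 0.25},{"delta_pos": [-0.534,0.018,0],"turn": [0,0,0],"fingers": 0.25},{"delta_pos": [-0.534,0.018,0],"turn": [0,0,0],"fingers": 0.25},{"delta_pos": [-0.534,0.018,0],"turn": [0,0,0],"fingers": 0.25},{"delta_pos": [-0.534,0.018,0],"turn": [0,0,0],"fingers": 0.25},{"delta_pos": [-0.534,0.018,0],"turn": [0,0,0],"fingers": 0.25},{"delta_pos": [-0.534,0.018,0],"turn": [0,0,0],"fingers": 0.25},{"delta_pos": [-0.534,0.018,0],"turn": [0,0,0],"fingers": 0.25}])

```text
clock: 24.22
position: [0.5308, -0.2415, 0.2512]
ee_rot: [0.691, 0.723, -0.0, -0.0]
ft_force: [-0.2, 0.8, -0.7]
grip_width: 0.751
grasp_force: 0.0
```

```bash
python3 - <<'E'
from h import *
go(.530,-.2435,.041)
E
```

```text
t 24.23 pos [ 0.5308 -0.2415  0.2512] delta [-0.002  -0.0008  0.2102] yaw y 0.0441 w 0.751 gf 0.0
```

Emit:
move_arm(plan=[{"delta_pos": [-0.001,0,0.05],"turn": [0,0,0],"fingers": 0.25},{"delta_pos": [-0.001,0,0.1],"turn": [0,0,0],"fingers": 0.25},{"delta_pos": [-0.001,0,0.15],"turn": [0,0,0],"fingers": 0.25},{"delta_pos": [-0.001,0,0.195],"turn": [0,0,0],"fingers": 0.25},{"delta_pos": [-0.001,0,0.211],"turn": [0,0,0],"fingers": 0.25},{"delta_pos": [-0.001,0,0.211],"turn": [0,0,0],"fingers": 0.25},{"delta_pos": [-0.001,0,0.211],"turn": [0,0,0],"fingers": 0.35},{"delta_pos": [-0.001,0,0.211],"turn": [0,0,0],"fingers": 0.75},{"delta_pos": [-0.001,0,0.211],"turn": [0,0,0],"fingers": 0.75},{"delta_pos": [-0.001,0,0.211],"turn": [0,0,0],"fingers": 0.75},{"delta_pos": [-0.001,0,0.211],"turn": [0,0,0],"fingers": 0.75}], force=35)

```text
clock: 25.6
position: [0.5315, -0.2445, 0.0419]
ee_rot: [0.692, 0.722, 0.0, 0.001]
ft_force: [-0.8, -0.5, 7.5]
grip_width: 0.385
grasp_force: 34.1
```

```bash
python3 - <<'E'
from h import *
go(.4483,.3627,.24)
E
```

```text
t 25.6 pos [ 0.5315 -0.2445  0.0419] delta [ 0.6098 -0.0575 -0.1991] yaw y 0.0418 w 0.385 gf 34.1
```

Emit:
move_arm(plan=[{"delta_pos": [0,0,-0.03],"turn": [0,0,0],"fingers": 0.75},{"delta_pos": [0,0,-0.08],"turn": [0,0,0],"fingers": 0.75},{"delta_pos": [0,0,-0.14],"turn": [0,0,0],"fingers": 0.75},{"delta_pos": [0,0,-0.19],"turn": [0,0,0],"fingers": 0.75},{"delta_pos": [0.06,-0.01,-0.2],"turn": [0,0,0],"fingers": 0.75},{"delta_pos": [0.12,-0.01,-0.2],"turn": [0,0,0],"fingers": 0.75},{"delta_pos": [0.18,-0.02,-0.2],"turn": [0,0,0],"fingers": 0.75},{"delta_pos": [0.24,-0.03,-0.2],"turn": [0,0,0],"fingers": 0.75},{"delta_pos": [0.3,-0.03,-0.2],"turn": [0,0,0],"fingers": 0.75},{"delta_pos": [0.36,-0.04,-0.2],"turn": [0,0,0],"fingers": 0.75},{"delta_pos": [0.42,-0.05,-0.2],"turn": [0,0,0],"fingers": 0.75},{"delta_pos": [0.48,-0.057,-0.2],"turn": [0,0,0],"fingers": 0.75}])

```text
clock: 27.1
position: [0.4532, 0.2348, 0.2411]
ee_rot: [0.692, 0.722, 0.0, 0.001]
ft_force: [1.6, -0.6, -0.9]
grip_width: 0.382
grasp_force: 35.1
```

Emit:
move_arm(plan=[{"delta_pos": [0.06,0,0],"turn": [0,0,0],"fingers": 0.75},{"delta_pos": [0.11,0,0],"turn": [0,0,0],"fingers": 0.75},{"delta_pos": [0.13,0,0.04],"turn": [0,0,0],"fingers": 0.75},{"delta_pos": [0.13,0,0.08],"turn": [0,0,0],"fingers": 0.75},{"delta_pos": [0.13,0,0.1],"turn": [0,0,0],"fingers": 0.75},{"delta_pos": [0.13,0,0.1],"turn": [0,0,0],"fingers": 0.75},{"delta_pos": [0.13,0,0.1],"turn": [0,0,0],"fingers": 0.75}])

```text
clock: 27.98
position: [0.449, 0.3634, 0.142]
ee_rot: [0.692, 0.722, 0.001, 0.0]
ft_force: [-0.5, -0.2, 0.1]
grip_width: 0.385
grasp_force: 35.1
```

```bash
python3 - <<'E'
from h import *
o=get_obs(); go(.4483,.3627,.05)
c=grab("wrist"); P=cloud(c); save(c,"w8.png")
z=o["position"][2]-.0419+.073
m=((abs(P[...,2]-z)<.006)&(np.hypot(P[...,0]-o["position"][0],P[...,1]-o["position"][1])<.022)).astype(np.uint8)
print(m.sum(),np.nanmean(P[m>0],0).round(4))
r=(c["color"].min(-1)>175)&(abs(P[...,2]-.029)<.005)&(np.hypot(P[...,0]-.4483,P[...,1]-.3627)<.035)
cs=max(cv2.findContours(r.astype(np.uint8),0,1)[0],key=cv2.contourArea); e=cv2.fitEllipse(cv2.convexHull(cs)); print("ring",e,onz(c,*e[0],.03).round(4))
E
```

```text
t 27.98 pos [0.449  0.3634 0.142 ] delta [-0.0007 -0.0009  0.092 ] yaw y 0.0413 w 0.385 gf 35.1
5068 [0.4496 0.366  0.1719]
ring ((313.3640441894531, 247.41407775878906), (70.37905883789062, 74.48699188232422), 89.29869842529297) [0.448  0.3635 0.03  ]
```

View pics/w8.png

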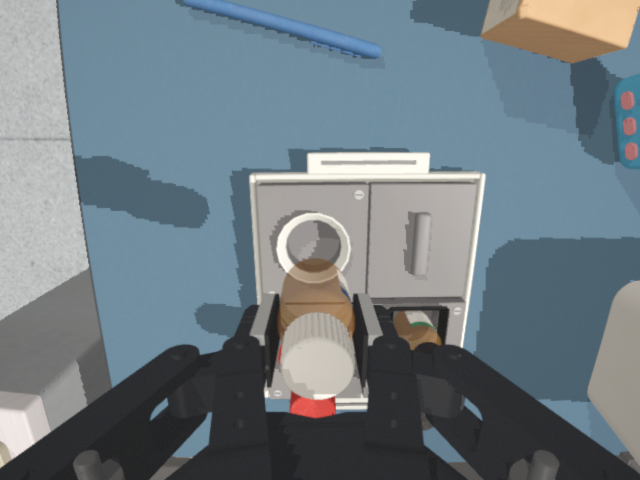

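The white bottle hangs upright (318,340) and the white collar is centred at (313,247). I shift 1 mm toward −x and lower.

Emit:
move_arm(plan=[{"delta_pos": [-0.0005,-0.001,0.03],"turn": [0,0,0],"fingers": 0.75},{"delta_pos": [-0.0005,-0.001,0.055],"turn": [0,0,0],"fingers": 0.75},{"delta_pos": [-0.0005,-0.001,0.07],"turn": [0,0,0],"fingers": 0.75},{"delta_pos": [-0.0005,-0.001,0.08],"turn": [0,0,0],"fingers": 0.75},{"delta_pos": [-0.0005,-0.001,0.088],"turn": [0,0,0],"fingers": 0.75},{"delta_pos": [-0.0005,-0.001,0.092],"turn": [0,0,0],"fingers": 0.75},{"delta_pos": [-0.0005,-0.001,0.092],"turn": [0,0,0],"fingers": 0.75},{"delta_pos": [-0.0005,-0.001,0.092],"turn": [0,0,0],"fingers": 0.75}])

```text
clock: 29.02
position: [0.4474, 0.3634, 0.0506]
ee_rot: [0.692, 0.722, 0.001, 0.0]
ft_force: [-6.5, -5.2, 19.2]
grip_width: 0.384
grasp_force: 36.9
```

Emit:
move_arm(plan=[{"delta_pos": [0,-0.001,-0.001],"turn": [0,0,0],"fingers": 0.75},{"delta_pos": [0,-0.001,-0.001],"turn": [0,0,0],"fingers": 0.45},{"delta_pos": [0,-0.001,-0.001],"turn": [0,0,0],"fingers": 0.3},{"delta_pos": [0,-0.001,-0.001],"turn": [0,0,0],"fingers": 0.3},{"delta_pos": [0,-0.001,-0.05],"turn": [0,0,0],"fingers": 0.3},{"delta_pos": [0,-0.001,-0.11],"turn": [0,0,0],"fingers": 0.2},{"delta_pos": [-0.03,0.02,-0.16],"turn": [0,0,0],"fingers": 0},{"delta_pos": [-0.07,0.04,-0.2],"turn": [0,0,0],"fingers": 0},{"delta_pos": [-0.07,0.04,-0.2],"turn": [0,0,0],"fingers": 0},{"delta_pos": [-0.07,0.04,-0.2],"turn": [0,0,0],"fingers": 0},{"delta_pos": [-0.07,0.04,-0.2],"turn": [0,0,0],"fingers": 0}])

```text
clock: 30.4
position: [0.4889, 0.2952, 0.2472]
ee_rot: [0.691, 0.723, -0.001, -0.0]
ft_force: [0.0, 0.1, -0.7]
grip_width: 1.0
grasp_force: 0.0
```

```bash
python3 - <<'E'
from h import *
c=grab("wrist"); P=cloud(c)
m=((P[...,2]>.066)&(P[...,2]<.12)&(np.hypot(P[...,0]-.49,P[...,1]-.31)<.11)).astype(np.uint8)
k,l,st,cen=cv2.connectedComponentsWithStats(m)
for i in range(1,k):
    if st[i][4]>50: z=np.median(P[l==i][:,2]); print(st[i][4],cen[i],z.round(4),onz(c,*cen[i],z).round(4))
cv2.imwrite("pics/w9.png",cv2.resize(c["color"][80:320,180:420],None,fx=2.5,fy=2.5)[...,::-1])
d=grab("side"); D=cloud(d)
for b in((395,282),(391,239)): print(top(d,b,P=D)[0].round(4))
E
```

```text
804 [269.38557214 147.15049751] 0.0816 [0.4477 0.3635 0.0816]
528 [363.45643939 229.5719697 ] 0.0748 [0.5324 0.295  0.0748]
1084 [272.26476015 255.55811808] 0.0902 [0.452  0.2717 0.0902]
488 [359.0204918  273.80122951] 0.0748 [0.5319 0.252  0.0748]
[ 0.5736 -0.3596  0.0819]
[ 0.6534 -0.2378  0.0735]
```

View pics/w9.png

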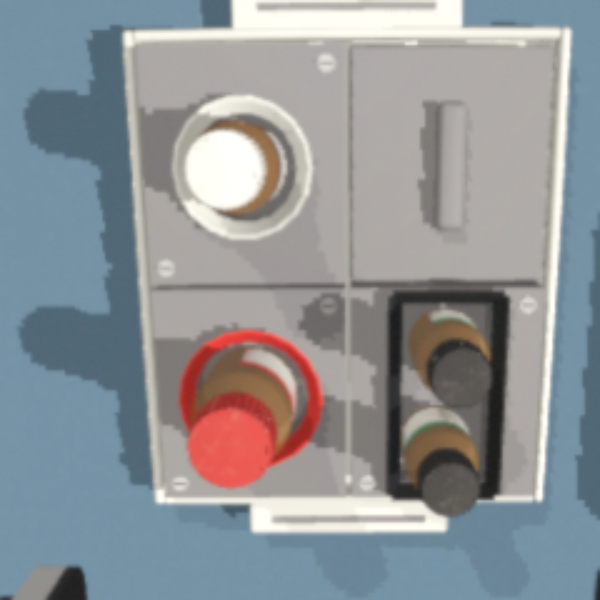

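All four bottles stand upright on the well floors: white (crop 225,170), red (232,440), black (458,372 and 448,482). Blue and yellow have not moved.

```bash
python3 -c "
from h import *
print(hand_in())"
```

```text
the job is handed in; nothing more can be done
None
```

I handed the job in at about 30 s on the clock: the red-, white- and black-capped bottles stand upright on their well floors, the bay bottle is slid to its end of the bay, and the blue and yellow bottles were not touched.

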